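# Sort desk microphones and power bricks into letter trays by sliding

### The job

Sort the three loose items between the two letter trays: slide the two round desk microphones into the tray that already holds a microphone, and the laptop power brick into the tray that already holds a power brick, each wholly inside past the open side. Keep them flat on the desk, pushing rather than picking them up, leave the two items already in the trays where they lie, and do not disturb the mug or the stapler.

Things in the scene. Friction and masses are not known exactly. Their poses are not given: they have to be found in the camera images.
- mic_a: loose round desk microphone, a black puck 72 mm in diameter, 26 mm tall, about 0.2 kg, lying flat between the trays; origin at the centre of its underside, z up
- mic_b: second loose microphone, identical to mic_a
- brick: loose laptop power brick without cords, black box 46 mm (its x) by 105 mm (its y) by 29 mm tall, about 0.25 kg, paper label on top, lying flat between the trays, its long side roughly pointing at the trays; origin at the centre of its underside
- brick_end1 (a point): centre of the brick's end face at its +y, half way up (14.5 mm)
- brick_end2 (a point): centre of the brick's end face at its -y, half way up
- kept_mic: microphone identical to mic_a that already lies near the back of one of the trays, either one; it shows where the microphones go; its origin is at the centre of its underside
- kept_brick: power brick identical to brick that already lies near the back of the other tray, long side along the back wall; it shows where the brick goes; its origin is at the centre of its underside
- left_tray: fixed grey letter tray on the robot's left (+y), 360 mm (x) by 240 mm (y), walls 4 mm thick and 45 mm high on three sides; the side at its own -y, facing the other tray, is fully open and its floor is a thin sheet level with the desk, so things slide straight in; origin at the centre of its underside, open edge at its y = -120 mm
- right_tray: the same tray mirrored on the robot's right (-y): its open side is at its own +y, y = +120 mm, facing the left tray
- mug: white mug, 80 mm wide, 95 mm tall, standing beyond the work; origin at the centre of its underside
- stapler: black stapler 36 by 140 by about 55 mm tall, beyond the work; origin at the centre of its underside
There are look-alikes about, which are no part of the job. Leave any pink or red look-alike of the brick alone.

How it is judged:
At the end, for the whole second after the job is handed in: both loose microphones lie in the tray holding the kept microphone, their centres at least 30 mm inside the open edge, and both ends of the loose brick lie within the tray holding the kept brick (3 mm allowance); kept items are still in their trays; all at rest (((y of mic_a in the frame of left_tray between -0.09 and 0.12 m and x of mic_a in the frame of left_tray between -0.176 and 0.176 m and y of mic_b in the frame of left_tray between -0.09 and 0.12 m and x of mic_b in the frame of left_tray between -0.176 and 0.176 m and y of kept_mic in the frame of left_tray between -0.09 and 0.12 m and x of kept_mic in the frame of left_tray between -0.176 and 0.176 m and y of brick_end1 in the frame of right_tray between -0.12 and 0.123 m and x of brick_end1 in the frame of right_tray between -0.176 and 0.176 m and y of brick_end2 in the frame of right_tray between -0.12 and 0.123 m and x of brick_end2 in the frame of right_tray between -0.176 and 0.176 m and y of kept_brick in the frame of right_tray between -0.12 and 0.09 m and x of kept_brick in the frame of right_tray between -0.176 and 0.176 m) or (y of mic_a in the frame of right_tray between -0.12 and 0.09 m and x of mic_a in the frame of right_tray between -0.176 and 0.176 m and y of mic_b in the frame of right_tray between -0.12 and 0.09 m and x of mic_b in the frame of right_tray between -0.176 and 0.176 m and y of kept_mic in the frame of right_tray between -0.12 and 0.09 m and x of kept_mic in the frame of right_tray between -0.176 and 0.176 m and y of brick_end1 in the frame of left_tray between -0.123 and 0.12 m and x of brick_end1 in the frame of left_tray between -0.176 and 0.176 m and y of brick_end2 in the frame of left_tray between -0.123 and 0.12 m and x of brick_end2 in the frame of left_tray between -0.176 and 0.176 m and y of kept_brick in the frame of left_tray between -0.09 and 0.12 m and x of kept_brick in the frame of left_tray between -0.176 and 0.176 m)) and linear speed of each of mic_a, mic_b, brick below 0.02 m/s); the robot touches nothing.
It fails at once if a loose item is picked up (underside over 20 mm above the desk) or tipped (over 0.35 rad) (height (world z) of any of mic_a, mic_b, brick above 0.02 m or angle between any of mic_a, mic_b, brick's own z axis and vertical above 0.35 rad).
It fails at once if an item already in a tray is moved more than 50 mm (distance of any of kept_mic, kept_brick from where it was at the start of the episode above 0.05 m).
It fails at once if the mug or the stapler is moved more than 30 mm (distance of any of mug, stapler from where it was at the start of the episode above 0.03 m).
It also fails if it takes over 58 s, if anything falls off the work surface, if the arm or the gripper's body presses on something with over 40 N, if the wrist force passes 120 N, or if a joint passes its speed limit or range.

### The arm

A 6-joint arm with a two-finger parallel gripper is mounted at the origin on the work surface. World frame = base frame: x ahead of the robot, y to its left, z up, the work surface at z = 0. Lengths are in m, angles in rad, forces in N, time in s.
With the tool pointing down it reaches from about 0.25 to 0.775 m from the base axis. Payload 4 kg.
Tool frame: the origin (TCP) lies between the finger pads; the fingertips stand 14 mm ahead of it and the grasp point (between the pads) lies 5 mm behind it (tip_reach is the distance from the TCP to the fingertips, in m); z points along the fingers, y is the line along which they close (so a half turn about z gives the same grasp; the last joint's range is limited). The gripper opens to 94 mm and grips with 3 to 60 N. Pads are 16 mm wide; open, the fingers measure 119 mm over their backs; the gripper's body (75 mm by 177 mm) begins 78 mm behind the grasp point.
Start: joints at [-1.394, 0.087, 1.371, -0, 1.684, -0.103], TCP at [0.152, -0.529, 0.22] pointing down, gripper open.
Joint ranges: [-3.1, 3.1], [-0.76, 2.03], [0.27, 2.55], [-1.08, 4.22], [0.17, 2.65], [-2.57, 2.57]. Speed limits (rad/s): [2.79, 2.79, 3.14, 3.14, 3.14, 3.14].

### API

Orientations are given as [roll, pitch, yaw] about the fixed x, y, z axes, in that order (R = Rz(yaw) Ry(pitch) Rx(roll)).
In Python, from bench import * gives the robot as it stands. The module is installed in compiled form; this text tells all that it offers.
- The arm moves only by the tool servo_tool, never from a script. Its argument "targets" is a list of rows, each a list of 4 numbers: the shift along the tool's x, y, z in cm, then the turn about the tool's z in degrees. A call has 1 to 8 rows; each row is the pose to reach, as a shift and turn from the pose commanded when the call began, along the tool's axes at that moment; what a row does not reach only later rows make up. A row lasts 1/8 s, in which the tool goes at most 62.5 mm and 10.7 degrees, less where a joint would pass 70% of its speed; a pose out of reach is approached as far as the arm can. A call with a gripper value outside its range is refused whole. "claw" is the closure in counts, from 0 (fully open) to 255 (shut), set as the call begins (left out, the last holds). The fingers move at their own pace and stop on an object; the grip force is fixed at half the most. Time passes only in rows, so rows that repeat a pose let the fingers close. It gives the time, the measured TCP pose, the force, the opening and the grip force at its end, in the units of the state.
- get_obs(): the state, without advancing time (a new reading comes with each control period).
- snapshot(name): name is "side" or "top" or "wrist"; returns the picture (384x512x3 uint8, blue, green, red); there is no depth.
- camera_model(name): a dict with "camera_matrix" (3x3 intrinsics, pixels), "k1" (the pictures are not rectified: a ray, as slopes to the right and down, at radius r is drawn at 1 + k1 r^2 times it, then the intrinsics apply), "camera_from_world" (4x4, takes a point from world to camera coordinates). Camera axes: x right, y up, looking along -z (the intrinsics and any distortion apply to the point x, -y, -z); pixel columns grow to the right and rows downward; lengths in m; the calibration is good to about 2 mm. A picture is of the moment at which its call begins: read the wrist's pose just before it. camera_model takes no time and is no camera call; for the wrist camera it gives the pose at the moment of the call.
- close_job(): hands the job in; it is judged then, once.
The state is a dict: "time": time; "joint_positions": joint angles; "qvel": joint speeds; "joint_torque": joint torques, N m; "tool_pos": TCP position; "ee_rot": TCP orientation; "wrist_force": force on the tool from outside, world axes, zero at the start; "wrist_torque": the same for the moment, N m; "width": finger opening in m; "finger_force": force on a finger pad.
Only numpy, scipy, OpenCV 4.12 (cv2) and the standard library are available. Lean on these libraries where they do the work, as an engineer would, in place of code of your own. Each camera call takes 0.05 s, during which the arm holds its last target. There are 200 camera calls.

## Working session

There is one attempt and no reset: what is moved stays moved. The work goes in short steps, Python scripts to look and compute and a tool call to move; the robot and the scene stay as the last step left them, time stands still between calls to the robot, and variables do not carry over. Pictures are saved under pics/ and viewed, at most 10 in all, crops included, and the job is handed in when it is done.

Besides the shell and the picture viewer there is one more tool, called after "Call:" as name(argument=value, ...) on one line, values as JSON. servo_tool: Moves the arm, as the interface text tells. Its arguments: {"type":"object","properties":{"targets":{"type":"array"},"claw":{"type":"number"}},"required":["targets"]}

```bash
mkdir -p pics
cat > h.py <<'E'
from bench import *
import numpy as np, cv2
def ray(cm,uv):
    K=np.array(cm["camera_matrix"]);T=np.array(cm["camera_from_world"])
    d=np.array([(uv[0]-K[0,2])/K[0,0],(uv[1]-K[1,2])/K[1,1]])
    s=d.copy()
    for _ in range(20): s=d/(1+cm["k1"]*(s@s))
    c=np.array([s[0],-s[1],-1.0])
    R=T[:3,:3];return -R.T@T[:3,3],R.T@c
def pt(cm,uv,z):
    o,v=ray(cm,uv);return o+v*(z-o[2])/v[2]
def px(cm,p):
    K=np.array(cm["camera_matrix"]);T=np.array(cm["camera_from_world"])
    c=T[:3,:3]@np.array(p)+T[:3,3];s=np.array([c[0],-c[1]])/-c[2];s=s*(1+cm["k1"]*(s@s))
    return K[0,0]*s[0]+K[0,2],K[1,1]*s[1]+K[1,2]
E
python3 - <<'E'
from h import *
o=get_obs();print(o)
for n in("top","side"):
    im=snapshot(n);cv2.imwrite(f"pics/{n}0.png",im)
    cm=camera_model(n);print(n,np.linalg.inv(np.array(cm["camera_from_world"]))[:3,3],cm["k1"],cm["camera_matrix"])
t=cv2.resize(cv2.imread("pics/top0.png"),(768,576),interpolation=cv2.INTER_CUBIC);cv2.imwrite("pics/top0b.png",t)
E
```

```text
{'time': 0.0, 'joint_positions': array([-1.39411306e+00,  8.79508897e-02,  1.37226016e+00,  6.07164226e-06,
        1.68360035e+00, -1.03070115e-01]), 'qvel': array([ 0.0005233 ,  0.00011533, -0.00017026, -0.00021497, -0.00063051,
       -0.00062732]), 'joint_torque': array([-1.41144570e-03, -3.40181816e+01, -3.02431118e+01,  7.15924194e-02,
        3.28451407e-02, -1.74103711e-04]), 'tool_pos': array([ 0.15178589, -0.5280951 ,  0.21830341]), 'ee_rot': array([-3.13938631e+00, -2.34283495e-04,  2.79753799e-01]), 'wrist_force': array([ 0.67353408,  0.10600501, -0.43396763]), 'wrist_torque': array([0.02403304, 0.01017228, 0.02497046]), 'finger_force': 0.0, 'width': 0.09387398742269824}
top [0.31974198 0.01774508 1.2631835 ] -0.13312857251473567 [[427.25996772   0.         261.39359613]
 [  0.         427.25996772 189.59015247]
 [  0.           0.           1.        ]]
side [0.23089584 0.82934954 0.97514568] -0.0352770359885685 [[466.81984295   0.         255.06307684]
 [  0.         466.81984295 187.10629862]
 [  0.           0.           1.        ]]
```

View pics/top0b.png

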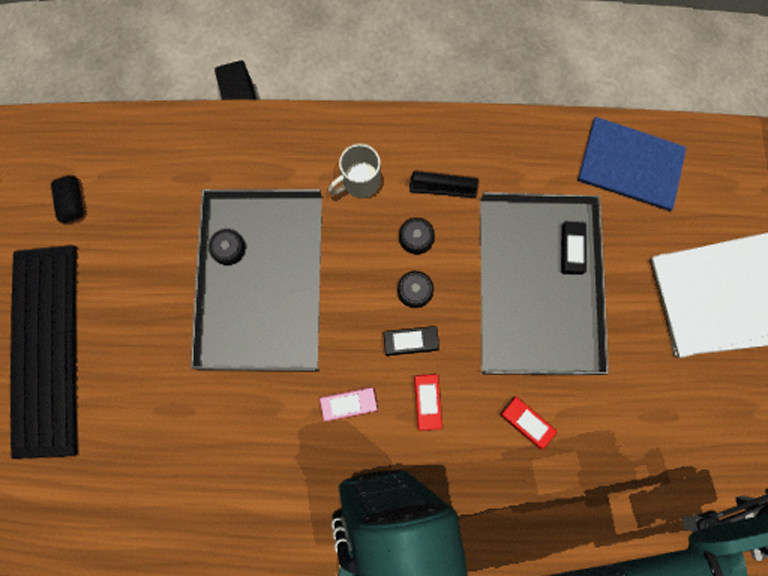

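View pics/side0.png

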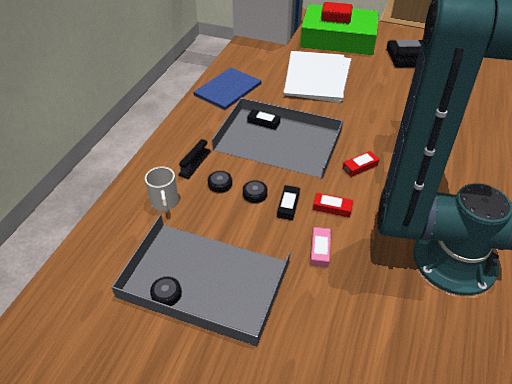

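Top view, in pixels of the 768×576 enlargement:
- **Left tray:** kept mic at (227,246), so the mics go left (+y).
- **Right tray:** kept brick at (573,248), so the brick goes right (-y).
- **Loose items:** mics at (416,236) and (415,289), mug at (360,170), stapler at (443,184).
- **Brick candidates:** black (411,340), pink (348,404), red (428,402) and red (528,422). Only the black one matches "black box with paper label, between the trays". I'll confirm it in a crop.

The side view agrees.

```bash
cat > m.py <<'E'
from h import *
def find(im,cm,lo=(1,1),verbose=True):
    # dark blobs on the desk / trays
    g=im.max(axis=2)
    m=((g<75)).astype(np.uint8)*255
    m=cv2.morphologyEx(m,cv2.MORPH_OPEN,np.ones((3,3)))
    return m
E
python3 - <<'E'
from m import *
im=cv2.imread("pics/top0.png");cm=camera_model("top")
m=find(im,cm)
cs,_=cv2.findContours(m,cv2.RETR_EXTERNAL,cv2.CHAIN_APPROX_NONE)
for c in cs:
    a=cv2.contourArea(c)
    if not 150<a<2500: continue
    (u,v),(w,h),ang=cv2.minAreaRect(c);b=cv2.boxPoints(((u,v),(w,h),ang))
    P=np.array([pt(cm,q,0.027)[:2] for q in b])
    L=[np.linalg.norm(P[1]-P[0]),np.linalg.norm(P[2]-P[1])]
    e=(P[1]-P[0]) if L[0]>L[1] else (P[2]-P[1])
    print((round(u),round(v)),int(a),P.mean(0).round(3),np.round(L,3),"long axis deg",np.degrees(np.arctan2(e[1],e[0])).round(1))
for n,q,z in [("LT",(204,190),.045),("LTopenfar",(322,191),.045),("LTopennear",(318,370),.045),("LTb",(194,370),.045),("RTopenfar",(481,194),.045),("RTopennear",(483,374),.045),("RTb",(607,373),.045),("mugrimc",(360,163),.095),("stap",(443,184),.05),("red1",(428,402),.029),("pink",(348,404),.029)]:
    print(n,pt(cm,np.array(q)/1.5,z).round(3))
cv2.imwrite("pics/crop0.png",cv2.resize(im[135:300,200:345],None,fx=3.5,fy=3.5,interpolation=cv2.INTER_CUBIC))
E
```

```text
(398, 331) 557 [ 0.159 -0.39 ] [0.343 0.037] long axis deg -78.6
(276, 192) 440 [ 0.556 -0.033] [0.068 0.069] long axis deg -179.8
(151, 164) 437 [0.635 0.344] [0.074 0.071] long axis deg -89.4
(382, 165) 283 [ 0.646 -0.353] [0.05  0.107] long axis deg 177.2
(278, 157) 433 [ 0.664 -0.036] [0.069 0.075] long axis deg -179.9
(387, 172) 693 [ 0.629 -0.366] [0.211 0.437] long axis deg -147.7
(147, 168) 676 [0.628 0.356] [0.436 0.209] long axis deg -31.6
(45, 133) 546 [0.735 0.694] [0.069 0.106] long axis deg -164.5
(295, 123) 571 [ 0.774 -0.09 ] [0.047 0.139] long axis deg -94.2
(157, 55) 486 [1.001 0.355] [0.075 0.098] long axis deg -163.2
(472, 4) 314 [ 1.237 -0.719] [0.306 0.04 ] long axis deg -83.9
LT [0.748 0.394 0.045]
LTopenfar [0.748 0.155 0.045]
LTopennear [0.392 0.149 0.045]
LTb [0.387 0.387 0.045]
RTopenfar [ 0.748 -0.164  0.045]
RTopennear [ 0.39  -0.164  0.045]
RTb [ 0.393 -0.405  0.045]
mugrimc [0.789 0.077 0.095]
stap [ 0.765 -0.087  0.05 ]
red1 [ 0.336 -0.061  0.029]
pink [0.33  0.092 0.029]
```

View pics/crop0.png

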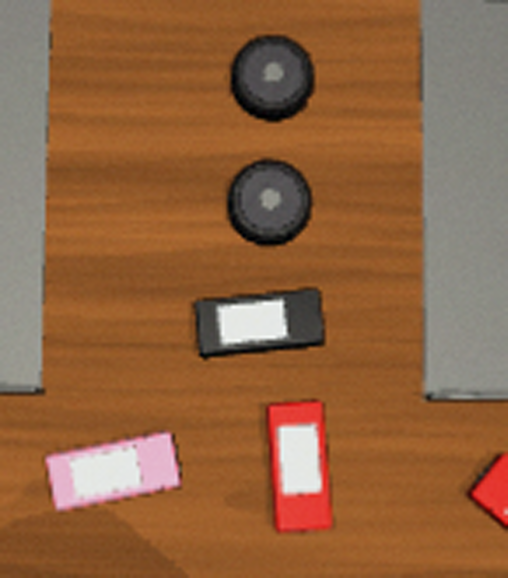

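The crop confirms it. The black brick at crop (261,323), between the trays with its long side pointing at them, is the loose brick. The pink and red ones are decoys. mic_a is at (0.664,-0.036) and mic_b at (0.556,-0.033), and both go to +y. I'll turn the tool so the two fingers form a cradle facing y.

Call:
servo_tool(targets=[[5.5,-2.4,0,-10],[11,-4.8,0,-20],[16.5,-7.2,0,-30],[22,-9.6,0,-40],[27.5,-12,0,-50],[33,-14.4,0,-60],[38.5,-16.8,0,-70],[44,-19.2,0,-74]], claw=184)

```text
time: 1.1
tool_pos: [0.5228, -0.221, 0.219]
ee_rot: [-3.141, -0.0, 1.574]
wrist_force: [1.4, -0.8, 0.2]
width: 0.0264
finger_force: 0.0
```

Run:
```python
from h import *
cm=camera_model("top")
P=np.array([pt(cm,(200+u/3.5,135+v/3.5),.029)[:2] for u,v in [(197,300),(320,290),(324,345),(203,356)]])
print(P.round(3),P.mean(0)); d=(P[0]+P[3]-P[1]-P[2])/2; print(d,np.degrees(np.arctan2(d[0],d[1])))
o=get_obs();print(o["tool_pos"],np.degrees(o["ee_rot"]),o["width"])
```

```text
[[ 0.471  0.025]
 [ 0.481 -0.077]
 [ 0.435 -0.081]
 [ 0.424  0.019]] [ 0.4527217  -0.02872089]
[-0.01028293  0.10100604] -5.812975119334966
[ 0.52283646 -0.2210143   0.21895412] [-1.79958258e+02 -6.21280333e-04  9.01987362e+01] 0.02635142975394823
```

Call:
servo_tool(targets=[[4,5,0,0],[8,10,0,0],[11,14.1,0,0],[11,14.1,5,0],[11,14.1,10,0],[11,14.1,15,0],[11,14.1,18,0],[11,14.1,19.5,0]])

```text
time: 2.1
tool_pos: [0.6609, -0.1121, 0.0211]
ee_rot: [-3.137, -0.001, 1.571]
wrist_force: [-0.2, 0.7, -0.4]
width: 0.0258
finger_force: 0.0
```

Call:
servo_tool(targets=[[2,0,0,0],[3.5,0,0,0],[5,0,0,0],[7,0,0,0],[9,0,0,0],[11,0,0,0],[13,0,0,0],[15,0,0,0]])

```text
time: 3.1
tool_pos: [0.6625, 0.0388, 0.0245]
ee_rot: [-3.142, 0.0, 1.571]
wrist_force: [-0.6, -2.0, 2.7]
width: 0.0263
finger_force: 1.5
```

Call:
servo_tool(targets=[[2,0,0,0],[4,0,0,0],[6,0,0,0],[8,0,0,0],[10,0,0,0],[12,0,0,0],[13.5,0,0,0],[14.5,0,0,0]])

```text
time: 4.1
tool_pos: [0.6624, 0.1835, 0.0243]
ee_rot: [-3.141, 0.0, 1.572]
wrist_force: [-0.2, -2.2, 2.6]
width: 0.0261
finger_force: 1.5
```

Run:
```python
from h import *
im=snapshot("top");cv2.imwrite("pics/top1.png",im);s=snapshot("side");cv2.imwrite("pics/c1.png",np.hstack([cv2.resize(im[90:260,100:420],(480,255)),cv2.resize(s[100:360,90:370],(275,255))]))
print(get_obs()["tool_pos"])
```

```text
[0.66216734 0.18430309 0.02400499]
```

View pics/c1.png

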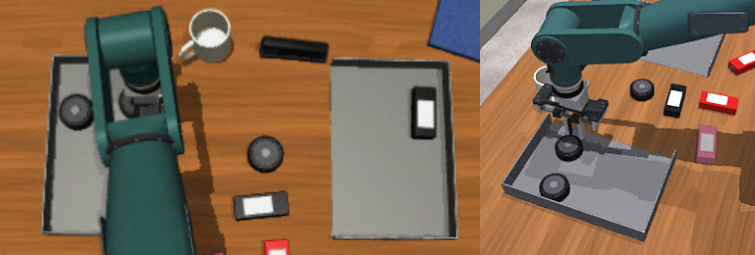

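mic_a sits in the left tray just ahead of the fingers, and nothing else has moved. I'll go back along the same lane for mic_b.

Call:
servo_tool(targets=[[-4,0,0,0],[-10,0,0,0],[-16,0,0,0],[-22,0,0,0],[-28,0,0,0],[-29.5,-4,0,0],[-29.5,-8,0,0],[-29.5,-10.6,0,0]])

```text
time: 5.2
tool_pos: [0.5545, -0.1126, 0.0235]
ee_rot: [-3.14, -0.002, 1.569]
wrist_force: [0.8, -0.3, 0.1]
width: 0.0259
finger_force: 0.0
```

Call:
servo_tool(targets=[[2,0,0,0],[3.5,0,0,0],[5,0,0,0],[7,0,0,0],[9,0,0,0],[11,0,0,0],[13,0,0,0],[15,0,0,0]])

```text
time: 6.2
tool_pos: [0.5566, 0.0388, 0.0245]
ee_rot: [3.142, 0.0, 1.571]
wrist_force: [-0.8, -1.7, 0.0]
width: 0.026
finger_force: 0.8
```

Call:
servo_tool(targets=[[2,0,0,0],[4,0,0,0],[6,0,0,0],[8,0,0,0],[10,0,0,0],[12,0,0,0],[13.5,0,0,0],[14.5,0,0,0]])

```text
time: 7.2
tool_pos: [0.5565, 0.1834, 0.0244]
ee_rot: [-3.141, 0.0, 1.572]
wrist_force: [0.1, -1.5, 1.4]
width: 0.0264
finger_force: 1.1
```

Call:
servo_tool(targets=[[-4,0,0,0],[-9,0,0,0],[-9.5,-4,0,0],[-9.5,-8,0,0],[-9.5,-10.6,0,0],[-9.5,-10.6,0,0]])

```text
time: 7.95
tool_pos: [0.4491, 0.0879, 0.0241]
ee_rot: [-3.141, -0.001, 1.571]
wrist_force: [0.6, 0.6, 0.1]
width: 0.0265
finger_force: 0.0
```

Run:
```python
from h import *
im=snapshot("top");s=snapshot("side");cv2.imwrite("pics/c2.png",np.hstack([cv2.resize(im[90:290,100:420],(480,300)),cv2.resize(s[100:360,90:370],(320,300))]))
print(get_obs()["tool_pos"])
```

```text
[0.45147789 0.0877414  0.02479084]
```

View pics/c2.png

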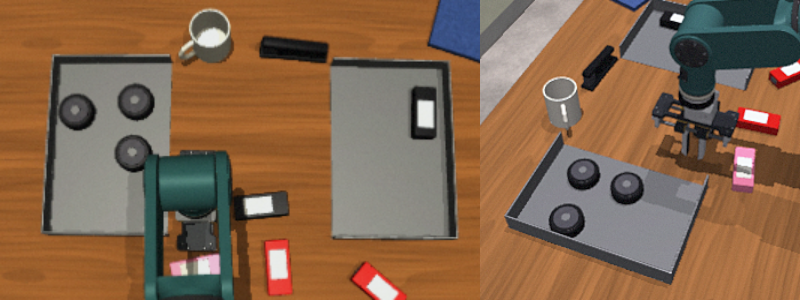

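Both mics lie in the left tray, at (136,101) and (133,152), with the kept mic unmoved at (77,111). The fingers stand at the brick's +y end, ready to push it toward the right tray.

Call:
servo_tool(targets=[[-3,0,0,0],[-4.5,0,0,0],[-6,0,0,0],[-7.5,0,0,0],[-9,0,0,0],[-11,0,0,0],[-13,0,0,0],[-15,0,0,0]])

```text
time: 9.05
tool_pos: [0.4505, -0.0634, 0.0246]
ee_rot: [-3.142, -0.001, 1.571]
wrist_force: [0.1, 2.6, 0.7]
width: 0.0259
finger_force: 1.1
```

Run:
```python
from h import *
im=snapshot("top");s=snapshot("side");cv2.imwrite("pics/c3.png",np.hstack([cv2.resize(im[90:290,100:420],(480,300)),cv2.resize(s[60:320,120:400],(320,300))]))
```

```text
(no output)
```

View pics/c3.png

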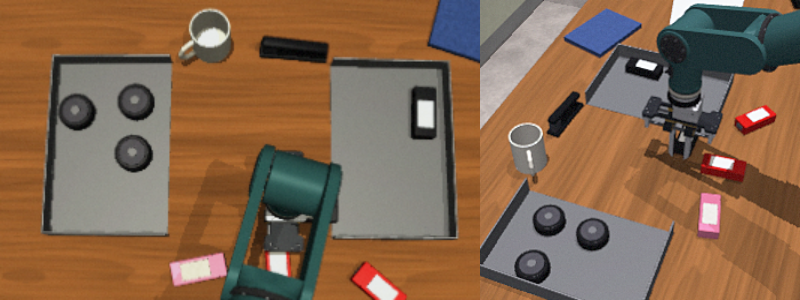

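The brick is mostly hidden by the arm. Its far end shows at about (332,210), right at the tray edge and on course, and the decoys haven't moved. I'll finish the push and then back off.

Call:
servo_tool(targets=[[-2,0,0,0],[-4,0,0,0],[-6,0,0,0],[-8,0,0,0],[-10,0,0,0],[-12,0,0,0],[-14,0,0,0],[-15,0,0,0]])

```text
time: 10.15
tool_pos: [0.4507, -0.2136, 0.0244]
ee_rot: [-3.141, -0.0, 1.57]
wrist_force: [-0.9, 1.9, 1.9]
width: 0.0262
finger_force: 1.1
```

Call:
servo_tool(targets=[[2,0,0,0],[6,0,0,0],[12,0,-3,0],[18,0,-8,0],[24,0,-12,0],[30,-3,-14,0],[32,-6,-14,0],[32,-6,-14,0]])

```text
time: 11.15
tool_pos: [0.3886, 0.1108, 0.1657]
ee_rot: [3.139, -0.001, 1.579]
wrist_force: [0.1, -0.2, 0.3]
width: 0.0263
finger_force: 0.0
```

Run:
```python
from m import *
im=snapshot("top");s=snapshot("side");cv2.imwrite("pics/c4.png",np.hstack([cv2.resize(im[90:290,100:420],(480,300)),cv2.resize(s[60:320,120:400],(320,300))]))
cm=camera_model("top");m=find(im,cm)
cs,_=cv2.findContours(m,cv2.RETR_EXTERNAL,cv2.CHAIN_APPROX_NONE)
for c in cs:
    a=cv2.contourArea(c)
    if not 150<a<2500: continue
    r=cv2.minAreaRect(c);P=np.array([pt(cm,q,0.027)[:2] for q in cv2.boxPoints(r)])
    print(np.round(r[0]),int(a),P.mean(0).round(3),P.min(0).round(3),P.max(0).round(3))
```

```text
[244. 352.] 2469 [0.098 0.053] [ 0.01  -0.116] [0.185 0.224]
[215. 271.] 375 [0.324 0.14 ] [0.292 0.102] [0.356 0.179]
[208. 280.] 1035 [0.299 0.161] [0.175 0.075] [0.423 0.248]
[211. 220.] 622 [0.473 0.159] [0.383 0.033] [0.564 0.282]
[189. 192.] 183 [0.552 0.224] [0.502 0.174] [0.602 0.273]
[151. 164.] 212 [0.635 0.344] [0.599 0.305] [0.671 0.384]
[382. 165.] 282 [ 0.646 -0.353] [ 0.592 -0.38 ] [ 0.7   -0.326]
[190. 158.] 185 [0.658 0.226] [0.622 0.189] [0.695 0.262]
[387. 172.] 678 [ 0.629 -0.366] [ 0.394 -0.568] [ 0.872 -0.165]
[147. 168.] 669 [0.628 0.356] [0.393 0.157] [0.871 0.555]
[ 45. 133.] 540 [0.735 0.694] [0.68  0.647] [0.791 0.742]
[295. 123.] 563 [ 0.774 -0.09 ] [ 0.746 -0.161] [ 0.802 -0.019]
[157.  55.] 482 [1.001 0.355] [0.944 0.305] [1.057 0.405]
```

View pics/c4.png

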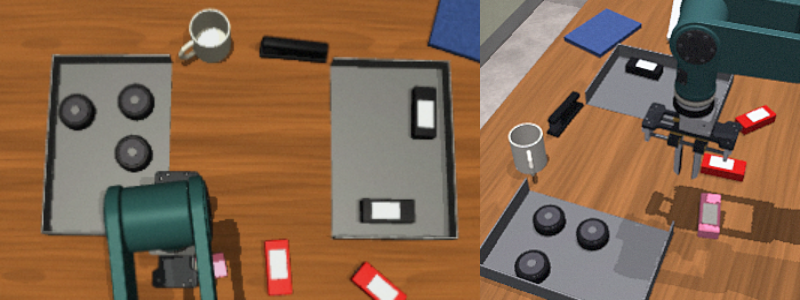

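The brick lies wholly inside the right tray at (387,210). Both mics are in the left tray at y≈0.225, well inside the open edge at 0.15. The kept items, mug, stapler and decoys are where they were, and the arm is clear of everything.

```bash
python3 -c "
from bench import *
print(close_job())"
```

```text
the job is handed in; nothing more can be done
None
```

I handed the job in: both microphones are in the left tray with the kept mic and the brick is in the right tray with the kept brick; the last pictures showed nothing else moved, but the hand-in returned no verdict.

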